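Close a two-part chocolate mould and hold a spring clip gaping over its rim

ROBOT

A 6-joint arm with a two-finger parallel gripper is mounted at the origin on the work surface. World frame = base frame: x ahead of the robot, y to its left, z up, the work surface at z = 0. Lengths are in m, angles in rad, forces in N, time in s.
With the tool pointing down it reaches from about 0.225 to 0.725 m from the base axis. Payload 3.1 kg.
Tool frame: the origin (TCP) lies midway between the tips of the shut fingers; the grasp point (between the pads) lies 19 mm behind it; z points along the fingers, y is the line along which they close (so a half turn about z gives the same grasp; the last joint's range is limited). The gripper opens to 85 mm and grips with 20 to 120 N. Pads are 22 mm wide; open, the fingers measure 114 mm over their backs; the gripper's body (76 mm by 85 mm) begins 54 mm behind the grasp point. The pads swing forward as they close: fully open they stand 13 mm farther back than shut.
Start: joints at [-1.392, 0.048, 0.099, 1.622, 0, 1.443], TCP at [0.159, -0.5, 0.231] pointing down, gripper open.
Joint ranges: [-2.91, 2.91], [-0.99, 1.94], [-1.21, 1.42], [-2.12, 2.29], [-1.49, 1.47], [-3.14, 3.14]. Speed limits (rad/s): [2.79, 2.79, 3.14, 3.14, 3.14, 3.14].

INTERFACE

Orientations are given as a unit quaternion [w, x, y, z].
In Python, from station import manip, vision, order gives the robot as it stands.
- The arm moves only by the shell command python3 -m crank 'ROWS' [FORCE]. ROWS is text: rows parted by semicolons, each of 7 numbers parted by spaces: the turn, a rotation vector about the tool's x, y, z in units of 6 degrees (1.0 is 6 degrees), then the shift along the tool's x, y, z in units of 30 mm (1.0 is 30 mm), then the finger opening in mm, from 0 to 85.4. A call has exactly 10 rows; each row is the pose to reach, as a shift and turn from the pose commanded when the call began, along the tool's axes at that moment; what a row does not reach only later rows make up. A row lasts 1/12 s, in which the tool goes at most 41.7 mm and 7.16 degrees, less where a joint would pass 70% of its speed; a pose out of reach is approached as far as the arm can. A call with a gripper value outside its range is refused whole. The fingers move at their own pace and stop on an object; FORCE is the grip in N (left out, the last holds). Time passes only in rows, so rows that repeat a pose let the fingers close, or fill a call up. It gives the time, the measured TCP pose, the force, the opening and the grip force at its end, in the units of the state.
- manip.sense(): the state, without advancing time (a new reading comes with each control period).
- vision.camera(name): name is "scene" or "top"; returns the picture (400x640x3 uint8, blue, green, red); there is no depth.
- vision.calibration(name): a dict with "fx", "fy", "cx", "cy" (pixels), "k1" (the pictures are not rectified: a ray, as slopes to the right and down, at radius r is drawn at 1 + k1 r^2 times it, then the intrinsics apply), "extrinsics" (4x4, takes a point from world to camera coordinates). Camera axes: x right, y down, z forward; pixel columns grow to the right and rows downward; lengths in m; the calibration is good to about 2 mm. A picture is of the moment at which its call begins. calibration takes no time and is no camera call.
- order.close_job(): hands the job in; it is judged then, once.
The state is a dict: "t": time; "joints": joint angles; "dq": joint speeds; "tau": joint torques, N m; "position": TCP position; "tool_rot": TCP orientation; "wrist_force": force on the tool from outside, world axes, zero at the start; "wrist_torque": the same for the moment, N m; "opening": opening from 0.0 (shut) to 1.0 (fully open); "gripper_force": force on a finger pad.
Only numpy, scipy, OpenCV 4.12 (cv2) and the standard library are available. Lean on these libraries where they do the work, as an engineer would, in place of code of your own. Each camera call takes 0.05 s, during which the arm holds its last target. There are 200 camera calls.

TASK

Press the leaning front half of the brown chocolate mould fully shut, until its catches snap, then take the red spring clip off the blue tub by squeezing its handles and bring it, squeezed wide open, over the mould's top rim midway between the two filling mouths, one jaw in front of the rim and one behind it. Finish while still holding it there, gaping around the rim and hanging clear of the mould, neither resting on it nor biting it, so that the seam can be checked before the clip is let go; leave the bottle, the bowl and the spatula where they are, and do not drop the clip.

Things in the scene. Friction and masses are not known exactly. Their poses are not given: they have to be found in the camera images.
- mould: Fixed dark brown two-part mould on a steel stand 130x220x6 mm. Origin: centre of stand's underside; z up, y along its width, x from front half to back half (away from robot). Two panels 200 wide, 120 high, 4 thick: back one upright at x 0..4 mm; front one, shut, at x -4..0. Outside: 64 mm domes at y +-55 bulging 31 mm, filling mouths above them 28 wide, 13 out. Panel flat for |y|<20.
- mould_front (a joint): Hinge of the front half, rad: 0 shut, grows as it leans to the mould's -x (to the robot). Axis along mould y at x 0, 22 mm above table. Starts 0.45..0.85, stays where left (stiff, about 1 N at top edge). At about 0.1 two sprung ball catches resist: 5 to 10 N at the top edge; past about 0.05 it snaps to below 0.02 and stays.
- front_edge (a point): Middle of the top edge of the front half, on its outer (robot side) face: 125 mm from the hinge axis; moves with the front half.
- rim_mid (a point): Middle of the mould's top rim, midway between the filling mouths, on the seam plane, 147 mm above the table; rim 8 mm thick when shut. The clip goes here. Behind it two steel support bars (mould y -23..23) reach x = +10 mm but end 26 mm below the rim. Ball catches stand at the top corners, |y| 111..124.
- tub: Fixed blue open tub 108 (x) x 176 (y) x 65 mm high, walls 4 mm; origin: centre of its underside. The red clip sits on its near wall (x -54..-50 mm), pivot along tub y; two spare white clips sit fixed on its far wall (at y -50 and +35 mm) and are not used.
- clip: Red spring clip, 24 mm wide, 60 g, upright on the tub wall: jaws down, handles up, pivot 5 mm above wall top. Origin: on the pivot axis (y); z up; x: the way handles are squeezed. Handles are flat bars, 6 thick, from 4 to 56 mm from the pivot, leaning out 0.35 rad each: over their outsides 50 mm apart at 37 mm above the pivot, 59 at the tops. Space between jaws free to 5 mm below pivot.
- clip_arm (a joint): Opening of the clip, rad: 0 shut (lips 3.4 mm apart), about 0.02 on the tub, 0.7 at its stop: handles parallel, 22 mm over their outsides, tops 56 mm above the pivot, lips 29 mm apart and 35 mm below the pivot. A squeeze of about 10 N at 40 mm above the pivot reaches the stop; let go, it springs shut.
- lip_a (a point): Bottom inner edge of the clip's lip on the clip's -x side, 38 mm below the pivot.
- lip_b (a point): Bottom inner edge of the clip's other lip, on the clip's +x side, 38 mm below the pivot.
- bottle: Orange closed bottle, 54 mm across, 150 mm high, loose, 250 g; origin at the centre of its base. To be left alone.
- bowl: Steel mixing bowl, 260 mm across the rim, 115 mm high, loose, 700 g; origin at the centre of its base. To be left alone.
- spatula: White spatula, 260 mm long, lying on the table along its own x, loose, 90 g. To be left alone.
Mind the look-alikes: they are no part of the job. Several things have the shape of the clip; the one meant has the colours described above.

How it is judged:
By the outcome, as a careful person would: the job done as asked, in the order asked, and still so for the second after the job is handed in, while the arm keeps its last pose, push and grip.
It also fails if it takes over 51 s, if anything falls off the work surface, if the arm or the gripper's body presses on something with over 40 N, if the wrist force passes 120 N, or if a joint passes its speed limit or range.

## Working session

There is one attempt and no reset: what is moved stays moved. The work goes in short steps, Python scripts to look and compute and a shell command to move; the robot and the scene stay as the last step left them, time stands still between calls to the robot, and variables do not carry over. Pictures are saved under pics/ and viewed, at most 10 in all, crops included, and the job is handed in when it is done.

```bash
ls; mkdir -p pics; python3 - <<'E'
from station import manip, vision
import cv2, numpy as np
for n in("scene","top"):
    im=vision.camera(n); cv2.imwrite(f"pics/{n}0.png",im)
    c=vision.calibration(n); print(n,{k:np.round(v,4).tolist() for k,v in c.items()})
print(manip.sense())
E
```

```text
pics
scene {'fx': 476.0308, 'fy': 476.0308, 'cx': 321.1062, 'cy': 198.7693, 'k1': 0.0402, 'extrinsics': [[0.825, 0.5651, 0.0065, -0.5472], [0.4624, -0.6683, -0.5827, -0.1077], [-0.325, 0.4837, -0.8127, 1.4396], [0.0, 0.0, 0.0, 1.0]]}
top {'fx': 399.9686, 'fy': 399.9686, 'cx': 321.7472, 'cy': 199.1887, 'k1': -0.1025, 'extrinsics': [[-0.0263, -0.9996, -0.0108, 0.1632], [-0.9982, 0.0268, -0.0543, 0.5708], [0.0545, 0.0094, -0.9985, 1.2646], [0.0, 0.0, 0.0, 1.0]]}
{'t': 0.1, 'joints': array([-1.39181372e+00,  4.86587708e-02,  9.77479907e-02,  1.62199042e+00,
       -3.79008336e-06,  1.44301232e+00]), 'dq': array([-0.00041993, -0.00245009,  0.00329223, -0.00076683, -0.00061251,
       -0.00049859]), 'tau': array([ 3.63235995e-03, -3.39849043e+01,  3.20936930e+01,  1.57672400e-02,
       -1.00519367e-04, -2.91003445e-06]), 'position': array([ 0.15843459, -0.49994712,  0.23024026]), 'tool_rot': array([-1.05204524e-03,  9.88259277e-01,  1.52782503e-01, -2.88331661e-05]), 'wrist_force': array([-0.15133033, -0.81500301, -1.0437714 ]), 'wrist_torque': array([ 0.01352231, -0.01870147,  0.03798013]), 'gripper_force': 0.0, 'opening': 0.9995725555678368}
```

View pics/scene0.png

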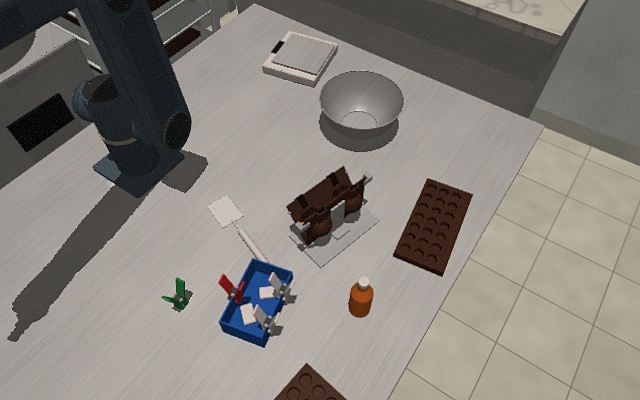

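View pics/top0.png

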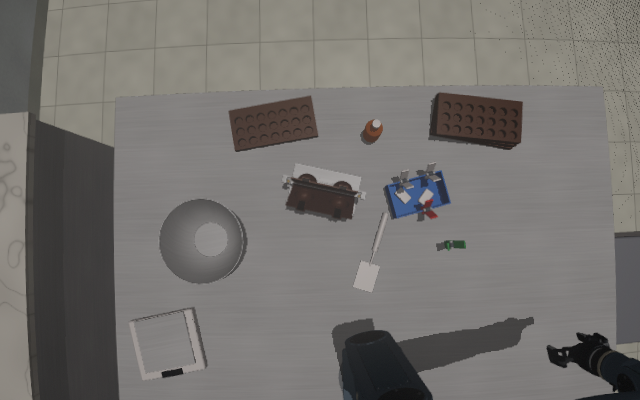

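Candidates with the clip's shape: red at scene (231,289) / top (427,209) on the tub's near wall; green at scene (180,295) / top (452,244) on the table; and two whites at scene (283,290), (267,320) on the tub's far wall. Red on the tub's near wall fits the description. I'll confirm it in an enlarged crop.

```bash
cat > h.py <<'E'
import numpy as np, cv2
from station import vision
def ray(n,uv):
    c=vision.calibration(n); d=(np.array(uv,float)-[c["cx"],c["cy"]])/[c["fx"],c["fy"]]
    p=d.copy()
    for _ in range(20): p=d/(1+c["k1"]*(p@p))
    E=np.array(c["extrinsics"]); R,t=E[:3,:3],E[:3,3]
    v=R.T@np.r_[p,1]; return -R.T@t, v/np.linalg.norm(v)
def plane(n,uv,z):
    o,v=ray(n,uv); return o+v*(z-o[2])/v[2]
def tri(a,b):
    (o1,v1),(o2,v2)=ray("scene",a),ray("top",b)
    s=np.linalg.lstsq(np.c_[v1,-v2],o2-o1,rcond=None)[0]
    p,q=o1+s[0]*v1,o2+s[1]*v2; return (p+q)/2,np.linalg.norm(p-q)*1e3
def proj(n,P):
    c=vision.calibration(n); E=np.array(c["extrinsics"]); X=E[:3,:3]@np.array(P,float)+E[:3,3]
    s=X[:2]/X[2]; return s*(1+c["k1"]*(s@s))*[c["fx"],c["fy"]]+[c["cx"],c["cy"]]
def crop(im,x0,y0,x1,y1,k):
    o=cv2.resize(im[y0:y1,x0:x1],None,fx=k,fy=k,interpolation=cv2.INTER_CUBIC)
    for x in range((x0+9)//10*10,x1,10):
        cv2.line(o,((x-x0)*k,0),((x-x0)*k,5 if x%50 else 12),(0,255,255),1)
    for y in range((y0+9)//10*10,y1,10):
        cv2.line(o,(0,(y-y0)*k),(5 if y%50 else 12,(y-y0)*k),(0,255,255),1)
    return o
E
python3 - <<'E'
from h import *
s=cv2.imread("pics/scene0.png");t=cv2.imread("pics/top0.png")
A=crop(t,275,155,460,225,4); B=crop(s,280,155,385,270,3);C=crop(s,210,250,305,355,3)
o=np.zeros((600,800,3),np.uint8)+128
o[:280,:740]=A;o[280:280+min(320,B.shape[0]),:B.shape[1]]=B[:320];o[280:280+C.shape[0],330:330+C.shape[1]]=C[:320]
cv2.imwrite("pics/crop0.png",np.clip(o*1.6,0,255).astype(np.uint8))
for n,im in(("scene",s),("top",t)):
    h=cv2.cvtColor(im,cv2.COLOR_BGR2HSV)
    for nm,lo,hi in(("blue",(105,150,40),(125,255,255)),("red",(170,150,90),(180,255,255))):
        m=cv2.inRange(h,lo,hi)
        if nm=="blue": m=cv2.morphologyEx(m,cv2.MORPH_CLOSE,np.ones((5,5)))
        cs=max(cv2.findContours(m,0,2)[0],key=cv2.contourArea)
        print(n,nm,cv2.contourArea(cs),cv2.boundingRect(cs),cv2.minAreaRect(cs),cv2.approxPolyDP(cv2.convexHull(cs),2,True)[:,0].tolist())
E
```

```text
scene blue 2419.0 (219, 259, 73, 88) ((256.14434814453125, 300.6752624511719), (51.37651824951172, 81.7353744506836), 23.96249008178711) [[252, 259], [291, 272], [283, 303], [264, 346], [224, 331], [219, 322]]
scene red 0.5 (241, 281, 4, 9) ((242.5699920654297, 285.010009765625), (2.262742042541504, 8.34386157989502), 8.130102157592773) [[244, 281], [241, 289]]Traceback (most recent call last):
  File "<stdin>", line 12, in <module>
ValueError: max() iterable argument is empty
```

View pics/crop0.png

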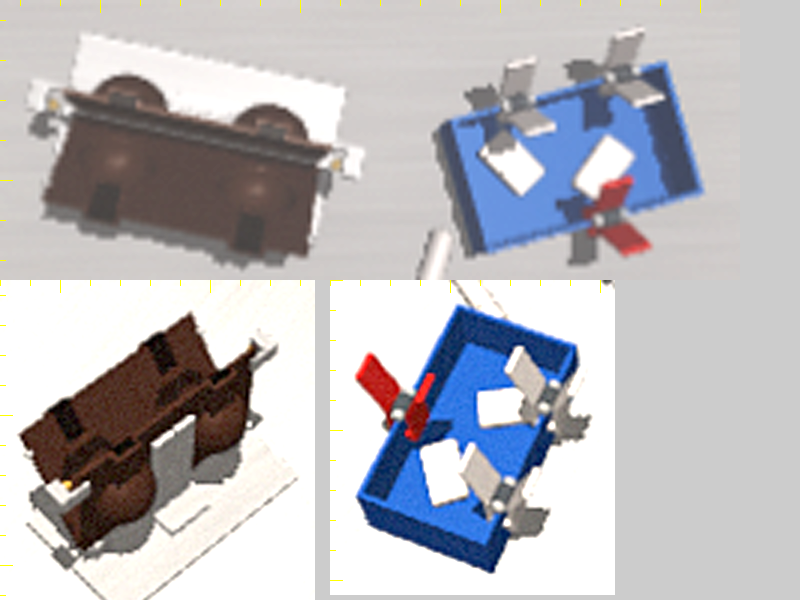

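The crop confirms it: the red clip, pivot at top (427,209.5) / scene (234,290), straddles the tub's near wall; the white ones are on the far wall, and the green one lies off the tub. The mould's front half leans towards the robot, with its top edge at top (286,206)–(352.5,219).

```bash
python3 - <<'E'
from h import *
np.set_printoptions(precision=4,suppress=True)
T=lambda X,Y:(275+X/4-.4,155+Y/4-.4); M=lambda X,Y:(280+X/3-.3,155+(Y-280)/3-.3); C=lambda X,Y:(210+(X-330)/3-.3,250+(Y-280)/3-.3)
def rep(nm,a):
    a=np.array(a); print(nm,a.round(4).tolist(),"sides",[round(1e3*np.linalg.norm(a[i]-a[i-1]),1) for i in range(len(a))],
     "ang",[round(float(np.arctan2(*(a[i]-a[i-1])[1::-1])),3) for i in range(len(a))],"mean",a.mean(0))
rep("tub top",[plane("top",T(*p),.065) for p in((448,122),(666,63),(703,190),(485,253))])
rep("tub scene",[plane("scene",C(*p),.065) for p in((460,306),(578,347),(495,547),(358,496))])
print("pivot",tri(C(402,400),T(608,218)),plane("top",T(608,218),.07),plane("scene",C(402,400),.07))
rep("stand top far",[plane("top",T(*p),.006) for p in((82,35),(345,88))])
rep("stand scene far",[plane("scene",M(*p),.006) for p in((298,478),(130,605))])
rep("back edge top",[plane("top",T(*p),.147) for p in((65,92),(330,157))])
rep("back edge scene",[plane("scene",M(*p),.147) for p in((62,478),(252,347))])
for th in(.45,.65,.85):
    rep(f"front {th}",[plane("top",T(*p),.022+.125*np.cos(th)) for p in((45,203),(310,256))])
print("front tri L",tri(M(192,316),T(45,203)),"R",tri(M(22,437),T(310,256)))
E
```

```text
tub top [[0.6105, -0.0539, 0.065], [0.6522, -0.2263, 0.065], [0.5526, -0.2511, 0.065], [0.5087, -0.079, 0.065]] sides [np.float64(104.9), np.float64(177.4), np.float64(102.7), np.float64(177.6)] ang [0.241, -1.333, -2.898, 1.82] mean [ 0.581  -0.1526  0.065 ]
tub scene [[0.5149, -0.0822, 0.065], [0.6173, -0.0572, 0.065], [0.6641, -0.2239, 0.065], [0.5544, -0.2516, 0.065]] sides [np.float64(173.9), np.float64(105.4), np.float64(173.1), np.float64(113.2)] ang [1.8, 0.24, -1.297, -2.894] mean [ 0.5877 -0.1537  0.065 ]
pivot (array([ 0.5327, -0.1744,  0.0701]), np.float64(0.35810900554373654)) [ 0.5328 -0.1743  0.07  ] [ 0.5325 -0.1745  0.07  ]
stand top far [[0.6945, 0.2317, 0.006], [0.6454, 0.0196, 0.006]] sides [np.float64(217.7), np.float64(217.7)] ang [1.343, -1.798] mean [0.67   0.1256 0.006 ]
stand scene far [[0.7012, 0.228, 0.006], [0.6477, 0.0316, 0.006]] sides [np.float64(203.6), np.float64(203.6)] ang [1.305, -1.837] mean [0.6745 0.1298 0.006 ]
back edge top [[0.6327, 0.2344, 0.147], [0.5805, 0.0447, 0.147]] sides [np.float64(196.7), np.float64(196.7)] ang [1.302, -1.839] mean [0.6066 0.1396 0.147 ]
back edge scene [[0.5793, 0.0324, 0.147], [0.635, 0.2338, 0.147]] sides [np.float64(208.9), np.float64(208.9)] ang [-1.84, 1.301] mean [0.6072 0.1331 0.147 ]
front 0.45 [[0.5534, 0.2518, 0.1346], [0.5098, 0.0604, 0.1346]] sides [np.float64(196.3), np.float64(196.3)] ang [1.347, -1.795] mean [0.5316 0.1561 0.1346]
front 0.65 [[0.5539, 0.2531, 0.1215], [0.5099, 0.0596, 0.1215]] sides [np.float64(198.5), np.float64(198.5)] ang [1.347, -1.795] mean [0.5319 0.1563 0.1215]
front 0.85 [[0.5546, 0.2548, 0.1045], [0.5099, 0.0585, 0.1045]] sides [np.float64(201.4), np.float64(201.4)] ang [1.347, -1.795] mean [0.5323 0.1566 0.1045]
front tri L (array([0.5571, 0.2561, 0.1123]), np.float64(6.893982313810945)) R (array([0.5122, 0.061 , 0.1155]), np.float64(5.858243267632666))
```

```bash
cat > go.py <<'E'
import sys, numpy as np
from scipy.spatial.transform import Rotation as R
from station import manip
# usage: go.py x y z yaw  -> remaining turn (6deg) and shift (30mm) in tool axes
s=manip.sense(); x,y,z,w=map(float,sys.argv[1:5]); q=s["tool_rot"]
A=R.from_quat([q[1],q[2],q[3],q[0]]); B=R.from_euler("z",w)*R.from_euler("x",np.pi)
print("t",round(s["t"],2),"pos",s["position"].round(4),"F",s["wrist_force"].round(1),"op",round(s["opening"]*85.4,1),"gf",round(s["gripper_force"],1))
print("turn",(np.degrees((A.inv()*B).as_rotvec())/6).round(2),"shift",(A.inv().apply(np.array([x,y,z])-s["position"])/.03).round(2))
E
python3 -m crank '0 0 -1.2 0.7 -0.7 0 0; 0 0 -2.4 2 -2.1 0 0; 0 0 -3.6 3.4 -3.5 0 0; 0 0 -4.8 4.8 -4.9 0 0; 0 0 -6 6 -6.3 0 0; 0 0 -7.2 7 -7.2 0 0; 0 0 -8.4 8 -8.2 0 0; 0 0 -9.6 9 -9.2 0 0; 0 0 -10.8 10 -10.2 0 0; 0 0 -12 11 -11.2 0 0' 40; python3 go.py .4926 .1662 .23 2.89
```

```text
t: 0.93
position: [0.3413, -0.1374, 0.231]
tool_rot: [0.0, 0.71, 0.704, 0.0]
wrist_force: [1.2, -0.5, -0.0]
opening: 0.004
gripper_force: 0.0
t 0.93 pos [ 0.3413 -0.1374  0.231 ] F [ 1.2 -0.5 -0. ] op 0.4 gf 0.0
turn [  0.     0.   -12.68] shift [10.16  4.96  0.03]
```

```bash
python3 -m crank '0 0 -1.2 1.1 0.5 0 0; 0 0 -2.4 2.2 1.1 0 0; 0 0 -3.6 3.3 1.6 0 0; 0 0 -4.8 4.4 2.1 0 0; 0 0 -6 5.5 2.7 0 0; 0 0 -7.2 6.6 3.2 0 0; 0 0 -8.4 7.7 3.8 0 0; 0 0 -9.6 8.8 4.3 0.5 0; 0 0 -10.8 9.7 4.7 1 0; 0 0 -12 10.16 4.96 1.5 0'; python3 go.py .4926 .1662 .095 2.89
```

```text
t: 1.77
position: [0.4949, 0.1666, 0.1851]
tool_rot: [-0.0, 0.162, 0.987, 0.001]
wrist_force: [0.6, -0.5, -0.5]
opening: -0.003
gripper_force: 0.0
t 1.77 pos [0.4949 0.1666 0.1851] F [ 0.6 -0.5 -0.5] op -0.3 gf 0.0
turn [ 0.01 -0.   -0.7 ] shift [ 0.07 -0.04  3.  ]
```

```bash
python3 -m crank '0 0 -0.3 0 0 0.8 0; 0 0 -0.7 0 0 1.8 0; 0 0 -0.7 0.07 -0.04 2.6 0; 0 0 -0.7 0.07 -0.04 3 0; 0 0 -0.7 0.07 -0.04 3 0; 0 0 -0.7 0.07 -0.04 3 0; 0 0 -0.7 0.07 -0.04 3 0; 0 0 -0.7 0.07 -0.04 3 0; 0 0 -0.7 0.07 -0.04 3 0; 0 0 -0.7 0.07 -0.04 3 0'; python3 go.py .5905 .1412 .095 2.89
```

```text
t: 2.6
position: [0.493, 0.163, 0.0979]
tool_rot: [0.001, 0.13, 0.991, 0.0]
wrist_force: [0.1, 1.3, -0.2]
opening: 0.0
gripper_force: 0.0
t 2.6 pos [0.493  0.163  0.0979] F [ 0.1  1.3 -0.2] op 0.0 gf 0.0
turn [ 0.01  0.03 -0.1 ] shift [-3.33  0.14  0.11]
```

```bash
python3 - <<'E'
from h import *
s=vision.camera("scene");t=vision.camera("top")
A=crop(t,270,150,400,280,3);B=crop(s,270,140,400,280,3)
o=np.zeros((420,790,3),np.uint8);o[:390,:390]=A;o[:420,395:785]=B
cv2.imwrite("pics/press0.png",np.clip(o*1.5,0,255).astype(np.uint8))
E
```

```text
(no output)
```

View pics/press0.png

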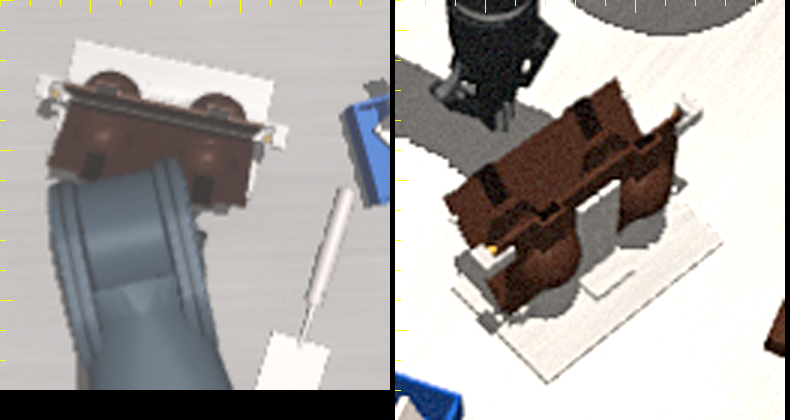

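The closed fingers (scene crop tip ≈ (497,125)) stand in front of the middle of the leaning panel's top edge, clear of it. Pushing now.

```bash
python3 -m crank '0 0 -0.1 -0.3 0 0.1 0; 0 0 -0.1 -0.6 0.02 0.1 0; 0 0 -0.1 -0.9 0.04 0.1 0; 0 0 -0.1 -1.2 0.05 0.1 0; 0 0 -0.1 -1.5 0.06 0.1 0; 0 0 -0.1 -1.8 0.08 0.1 0; 0 0 -0.1 -2.1 0.09 0.1 0; 0 0 -0.1 -2.4 0.1 0.1 0; 0 0 -0.1 -2.7 0.11 0.1 0; 0 0 -0.1 -2.9 0.12 0.1 0'; python3 go.py .5905 .1412 .095 2.89
```

```text
t: 3.53
position: [0.5841, 0.1426, 0.1062]
tool_rot: [0.009, 0.126, 0.992, 0.0]
wrist_force: [-15.8, -2.1, 37.2]
opening: 0.003
gripper_force: 0.0
t 3.53 pos [0.5841 0.1426 0.1062] F [-15.8  -2.1  37.2] op 0.3 gf 0.0
turn [ 0.03  0.18 -0.01] shift [-0.21  0.01  0.38]
```

```bash
python3 -m crank '0 0 0 0.1 0 -0.3 0; 0 0 0 0.2 0 -0.6 0; 0 0 0 0.3 0 -0.9 0; 0 0 0 0.3 0 -0.9 0; 0 0 0 0.3 0 -0.9 0; 0 0 0 0.3 0 -0.9 0; 0 0 0 0.3 0 -0.9 0; 0 0 0 0.3 0 -0.9 0; 0 0 0 0.3 0 -0.9 0; 0 0 0 0.3 0 -0.9 0'; python3 go.py .5905 .1412 .125 2.89
python3 - <<'E'
from h import *
s=vision.camera("scene");t=vision.camera("top")
A=crop(t,270,150,400,280,3);B=crop(s,270,140,400,280,3)
o=np.zeros((420,790,3),np.uint8);o[:390,:390]=A;o[:420,395:785]=B
cv2.imwrite("pics/press1.png",np.clip(o*1.5,0,255).astype(np.uint8))
E
```

```text
t: 4.37
position: [0.5678, 0.146, 0.1197]
tool_rot: [-0.0, 0.125, 0.992, -0.0]
wrist_force: [-0.7, 0.0, 0.2]
opening: 0.001
gripper_force: 0.0
t 4.37 pos [0.5678 0.146  0.1197] F [-0.7  0.   0.2] op 0.1 gf 0.0
turn [-0.   -0.01  0.01] shift [-0.77  0.03 -0.18]
```

View pics/press1.png

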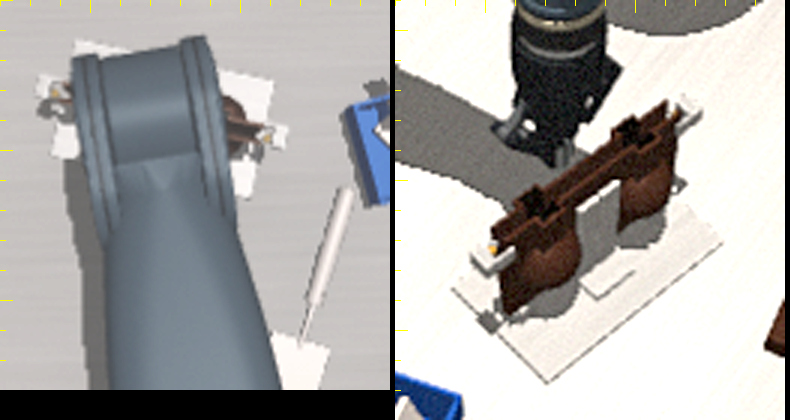

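The panel is nearly upright (a small gap remains at the rim, scene crop (500,235)–(670,105)). I'll press again with the tip higher.

```bash
python3 -m crank '0 0 0 -0.1 0 -0.1 0; 0 0 0 -0.2 0 -0.18 0; 0 0 0 -0.3 0.01 -0.18 0; 0 0 0 -0.4 0.02 -0.18 0; 0 0 0 -0.5 0.03 -0.18 0; 0 0 0 -0.6 0.03 -0.18 0; 0 0 0 -0.7 0.03 -0.18 0; 0 0 0 -0.75 0.03 -0.18 0; 0 0 0 -0.8 0.03 -0.18 0; 0 0 0 -0.8 0.03 -0.18 0'; python3 go.py .5905 .1412 .125 2.89
```

```text
t: 5.3
position: [0.5919, 0.141, 0.1257]
tool_rot: [0.0, 0.125, 0.992, 0.0]
wrist_force: [0.3, 0.8, 1.1]
opening: 0.001
gripper_force: 0.1
t 5.3 pos [0.5919 0.141  0.1257] F [0.3 0.8 1.1] op 0.1 gf 0.1
turn [0.   0.   0.01] shift [ 0.05 -0.01  0.02]
```

```bash
python3 -m crank '0 0 0 -0.05 0 0 0; 0 0 0 -0.1 0 0 0; 0 0 0 -0.15 0 0 0; 0 0 0 -0.2 0 0 0; 0 0 0 -0.25 0 0 0; 0 0 0 -0.25 0 0 0; 0 0 0 -0.25 0 0 0; 0 0 0 -0.25 0 0 0; 0 0 0 -0.25 0 0 0; 0 0 0 -0.25 0 0 0'; python3 go.py .5905 .1412 .125 2.89
```

```text
t: 6.13
position: [0.5952, 0.1401, 0.1256]
tool_rot: [-0.004, 0.125, 0.992, 0.0]
wrist_force: [-8.9, 2.0, 5.3]
opening: -0.002
gripper_force: 4.9
t 6.13 pos [0.5952 0.1401 0.1256] F [-8.9  2.   5.3] op -0.2 gf 4.9
turn [-0.   -0.07  0.02] shift [ 0.16 -0.    0.02]
```

```bash
python3 -m crank '0 0 0 -0.05 0 0 0; 0 0 0 -0.1 0 0 0; 0 0 0 -0.15 0 0 0; 0 0 0 -0.2 0 0 0; 0 0 0 -0.25 0 0 0; 0 0 0 -0.3 0 0 0; 0 0 0 -0.3 0 0 0; 0 0 0 -0.3 0 0 0; 0 0 0 -0.3 0 0 0; 0 0 0 -0.3 0 0 0'; python3 go.py .5905 .1412 .125 2.89
```

```text
t: 6.97
position: [0.5955, 0.14, 0.1257]
tool_rot: [-0.012, 0.124, 0.992, 0.001]
wrist_force: [-27.8, 5.8, 16.0]
opening: -0.001
gripper_force: 14.5
t 6.97 pos [0.5955 0.14   0.1257] F [-27.8   5.8  16. ] op -0.1 gf 14.5
turn [-0.01 -0.24  0.04] shift [ 0.17 -0.    0.03]
```

Firm stop at 28 N with no travel, so it is shut. Backing off and up, then inspecting.

```bash
python3 -m crank '0 0 0 0.5 0 0 20; 0 0 0 1 0 -0.3 85; 0 0 0 1.2 0 -1.3 85; 0 0 0.5 1.4 0 -2.4 85; 0 0 1.6 1.8 0.9 -3 85; 0 0 2.7 2 2.1 -3 85; 0 0 3.8 2 3.3 -3 85; 0 0 4.9 2 4.5 -3 85; 0 0 6 2 5.7 -3 85; 0 0 7.1 2 6.9 -3 85' 40; python3 go.py .5327 -.1744 .171 1.81
python3 - <<'E'
from h import *
s=vision.camera("scene");t=vision.camera("top");cv2.imwrite("pics/s2.png",s);cv2.imwrite("pics/t2.png",t)
A=crop(t,280,160,375,240,4);B=crop(s,280,140,380,280,4)
o=np.zeros((560,800,3),np.uint8);o[:320,:380]=A;o[:560,395:795]=B
cv2.imwrite("pics/shut.png",np.clip(o*1.6,0,255).astype(np.uint8))
E
```

```text
t: 7.8
position: [0.6018, 0.3538, 0.2158]
tool_rot: [0.001, 0.48, 0.877, 0.0]
wrist_force: [0.7, 0.4, -0.5]
opening: 0.997
gripper_force: 0.0
t 7.8 pos [0.6018 0.3538 0.2158] F [ 0.7  0.4 -0.5] op 85.1 gf 0.0
turn [0.02 0.01 3.16] shift [-13.58 -11.45   1.49]
```

View pics/shut.png

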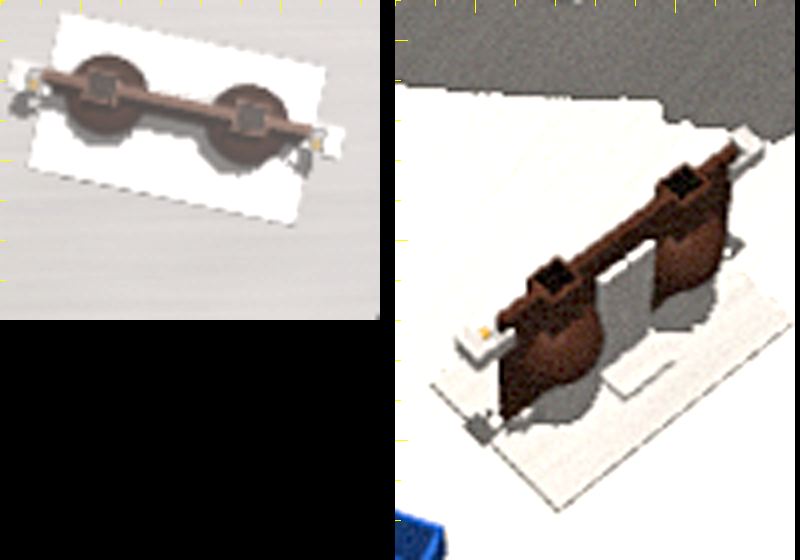

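The mould is shut, the rim is a single straight bar. Mouth centres: top (305.5,182) and (342.5,189); scene (319,210) and (352,186). The stand's four corners are all visible in the top view.

```bash
python3 - <<'E'
from h import *
np.set_printoptions(precision=4,suppress=True)
T=lambda X,Y:(280+X/4-.4,160+Y/4-.4); S=lambda X,Y:(280+(X-395)/4-.4,140+Y/4-.4)
ang=lambda a,b:round(float(np.arctan2(*(a-b)[1::-1])),3)
c=[plane("top",T(*p),.006) for p in((60,12),(325,67),(295,223),(30,168))]
print("stand",np.mean(c,0),[round(np.linalg.norm(c[i]-c[i-1])*1e3) for i in range(4)],ang(c[0],c[1]),ang(c[3],c[2]))
for n,f,a,b in(("top",T,(102,88),(250,117)),("scene",S,(552,280),(684,183)),("top ends",T,(45,76),(308,130)),("scene ends",S,(503,318),(735,150))):
    p,q=[plane(n[:5].strip(),f(*u),.147) for u in(a,b)]; print(n,p,q,"mid",(p+q)/2,np.linalg.norm(p-q)*1e3,ang(p,q))
print(tri(S(684,183),T(102,88)),tri(S(552,280),T(250,117)))
E
python3 -m crank '0 0 0 -1 -0.9 0 85; 0 0 0 -2.1 -1.8 0 85; 0 0 0.3 -3.1 -2.6 0 85; 0 0 0.6 -4.1 -3.5 0 85; 0 0 1 -5.1 -4.3 0 85; 0 0 1.4 -6.1 -5.2 0 85; 0 0 1.8 -7.1 -6.1 0 85; 0 0 2.2 -8.1 -6.9 0 85; 0 0 2.6 -9.1 -7.7 0 85; 0 0 3 -10 -8.4 0 85'; python3 go.py .5327 -.1744 .171 1.81
```

```text
stand [0.6087 0.1402 0.006 ] [129, 220, 129, 218] 1.337 1.34
top [0.6199 0.1935 0.147 ] [0.5961 0.0874 0.147 ] mid [0.608  0.1405 0.147 ] 108.69313656727152 1.349
scene [0.5976 0.0844 0.147 ] [0.6243 0.1937 0.147 ] mid [0.6109 0.1391 0.147 ] 112.4383654312446 -1.81
t: 8.73
position: [0.5523, -0.0398, 0.2161]
tool_rot: [0.001, 0.61, 0.793, -0.0]
wrist_force: [1.0, 0.3, -0.5]
opening: 0.996
gripper_force: 0.0
t 8.73 pos [ 0.5523 -0.0398  0.2161] F [ 1.   0.3 -0.5] op 85.1 gf 0.0
turn [0.01 0.02 0.19] shift [-4.17 -1.78  1.51]Traceback (most recent call last):
  File "<stdin>", line 8, in <module>
  File "h.py", line 10, in plane
    o,v=ray(n,uv); return o+v*(z-o[2])/v[2]
        ~~~^^^^^^
  File "h.py", line 4, in ray
    c=vision.calibration(n); d=(np.array(uv,float)-[c["cx"],c["cy"]])/[c["fx"],c["fy"]]
ValueError: cameras: scene, top
```

```bash
python3 -m crank '0 0 0.1 -0.8 -0.35 0.1 85; 0 0 0.19 -1.8 -0.8 0.2 85; 0 0 0.19 -2.8 -1.2 0.3 85; 0 0 0.19 -3.6 -1.55 0.4 85; 0 0 0.19 -4.17 -1.78 0.5 85; 0 0 0.19 -4.17 -1.78 0.7 85; 0 0 0.19 -4.17 -1.78 1 85; 0 0 0.19 -4.17 -1.78 1.3 85; 0 0 0.19 -4.17 -1.78 1.5 85; 0 0 0.19 -4.17 -1.78 1.5 85'; python3 go.py .5327 -.1744 .091 1.81
python3 - <<'E'
from h import *
s=vision.camera("scene");t=vision.camera("top")
A=crop(t,370,150,470,270,4);B=crop(s,200,230,300,350,4)
o=np.zeros((480,800,3),np.uint8);o[:480,:400]=A;o[:480,400:]=B
cv2.imwrite("pics/grasp0.png",np.clip(o*1.6,0,255).astype(np.uint8))
E
```

```text
t: 9.57
position: [0.5328, -0.1696, 0.1682]
tool_rot: [-0.002, 0.616, 0.788, -0.0]
wrist_force: [-0.2, 0.9, 1.1]
opening: 0.993
gripper_force: 0.0
t 9.57 pos [ 0.5328 -0.1696  0.1682] F [-0.2  0.9  1.1] op 84.8 gf 0.0
turn [-0.03 -0.02  0.05] shift [-0.16 -0.03  2.57]
```

View pics/grasp0.png

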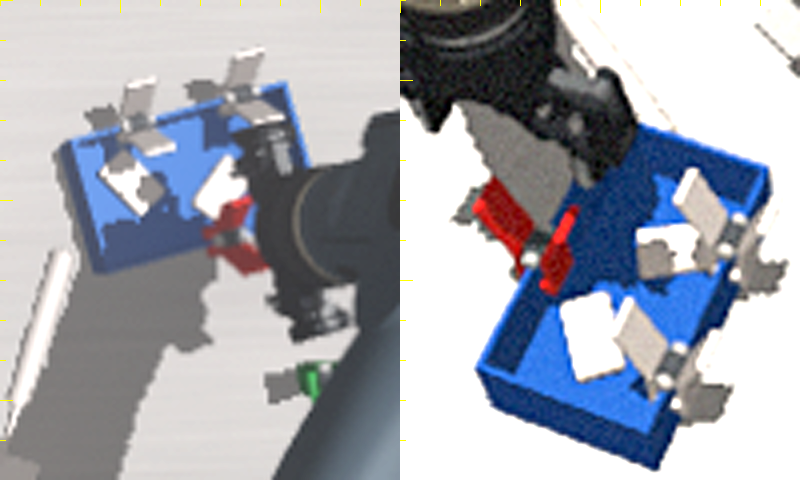

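The open fingers straddle the red clip, one inside the tub and one outside, with the white clips clear. Descending.

```bash
python3 -m crank '0 0 0.05 -0.1 -0.03 0.3 85; 0 0 0.05 -0.13 -0.03 0.7 85; 0 0 0.05 -0.13 -0.03 1.1 85; 0 0 0.05 -0.13 -0.03 1.5 85; 0 0 0.05 -0.13 -0.03 1.9 85; 0 0 0.05 -0.13 -0.03 2.3 85; 0 0 0.05 -0.13 -0.03 2.5 85; 0 0 0.05 -0.13 -0.03 2.5 85; 0 0 0.05 -0.13 -0.03 2.5 85; 0 0 0.05 -0.13 -0.03 2.5 85'; python3 go.py .5327 -.1744 .091 1.81
```

```text
t: 10.5
position: [0.5343, -0.1754, 0.0963]
tool_rot: [0.001, 0.619, 0.786, 0.0]
wrist_force: [0.5, 0.0, 0.7]
opening: 0.994
gripper_force: 0.0
t 10.5 pos [ 0.5343 -0.1754  0.0963] F [0.5 0.  0.7] op 84.8 gf 0.0
turn [ 0.01  0.01 -0.02] shift [ 0.05 -0.05  0.18]
```

```bash
python3 -m crank '0 0 0 0 -0.03 0.15 75; 0 0 0 0.03 -0.03 0.15 70; 0 0 0 0.03 -0.03 0.15 65; 0 0 0 0.03 -0.03 0.15 58; 0 0 0 0.03 -0.03 0.15 54; 0 0 0 0.03 -0.03 0.15 50; 0 0 0 0.03 -0.03 0.15 45; 0 0 0 0.03 -0.03 0.15 40; 0 0 0 0.03 -0.03 0.15 35; 0 0 0 0.03 -0.03 0.15 30' 30; python3 go.py .5327 -.1744 .091 1.81; python3 -m crank '0 0 0 0 0 0 25; 0 0 0 0 0 0 20; 0 0 0 0 0 0 15; 0 0 0 0 0 0 10; 0 0 0 0 0 0 10; 0 0 0 0 0 0 10; 0 0 0 0 0 0 10; 0 0 0 0 0 0 10; 0 0 0 0 0 0 10; 0 0 0 0 0 0 10' 30; python3 go.py .5327 -.1744 .171 1.81
```

```text
t: 11.33
position: [0.5355, -0.1755, 0.0955]
tool_rot: [0.004, 0.618, 0.786, 0.001]
wrist_force: [-0.3, 0.8, 9.8]
opening: 0.35
gripper_force: 8.2
t 11.33 pos [ 0.5355 -0.1755  0.0955] F [-0.3  0.8  9.8] op 29.9 gf 8.2
turn [ 0.06  0.04 -0.02] shift [ 0.06 -0.08  0.15]
t: 12.17
position: [0.5356, -0.1756, 0.0959]
tool_rot: [0.004, 0.618, 0.786, 0.001]
wrist_force: [-1.1, 0.3, 11.9]
opening: 0.25
gripper_force: 30.2
t 12.17 pos [ 0.5356 -0.1756  0.0959] F [-1.1  0.3 11.9] op 21.4 gf 30.2
turn [ 0.06  0.05 -0.02] shift [ 0.05 -0.07 -2.5 ]
```

Opening 21.4 mm at 30 N: the clip is squeezed to its stop. Lifting slowly.

```bash
python3 -m crank '0 0 0 0 0 -0.15 10; 0 0 0 0 0 -0.4 10; 0 0 0 0 0 -0.8 10; 0 0 0 0 0 -1.3 10; 0 0 0 0 0 -1.8 10; 0 0 0 0 0 -2.3 10; 0 0 0 0 0 -2.8 10; 0 0 0 0 0 -3.3 10; 0 0 0 0 0 -3.8 10; 0 0 0 0 0 -4.3 10' 50; python3 go.py .6095 .140 .25 1.34
python3 - <<'E'
from h import *
s=vision.camera("scene");t=vision.camera("top")
A=crop(t,370,150,470,270,4);B=crop(s,190,190,290,330,4)
o=np.zeros((560,800,3),np.uint8);o[:480,:400]=A;o[:560,400:]=B
cv2.imwrite("pics/lift.png",np.clip(o*1.6,0,255).astype(np.uint8))
E
```

```text
t: 13.0
position: [0.5326, -0.1745, 0.2212]
tool_rot: [-0.0, 0.619, 0.786, -0.0]
wrist_force: [-0.1, 0.3, -0.7]
opening: 0.246
gripper_force: 50.8
t 13.0 pos [ 0.5326 -0.1745  0.2212] F [-0.1  0.3 -0.7] op 21.0 gf 50.8
turn [-0.01 -0.    4.47] shift [ 9.59  4.95 -0.96]
```

View pics/lift.png

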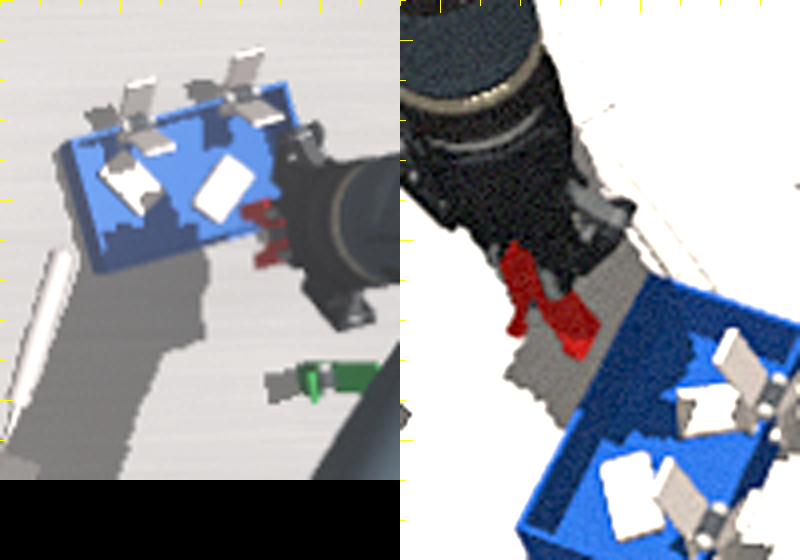

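The red clip is held squeezed with its jaws wide open, pointing down and clear of the tub. Lip ends are at scene (219,273) and (236,279). Check lip height, then carry.

```bash
python3 - <<'E'
from h import *
print(tri((235.8,278.4),(433.8,202)),tri((218.8,273),(435.8,215)))
E
python3 -m crank '0 0 0.2 0.3 0.2 -0.3 10; 0 0 0.6 1.2 0.6 -0.6 10; 0 0 1.1 2.2 1.1 -0.9 10; 0 0 1.6 3.3 1.7 -0.96 10; 0 0 2.1 4.4 2.2 -0.96 10; 0 0 2.7 5.5 2.8 -0.96 10; 0 0 3.2 6.5 3.4 -0.96 10; 0 0 3.7 7.5 3.9 -0.96 10; 0 0 4.2 8.4 4.4 -0.96 10; 0 0 4.47 9.1 4.7 -0.96 10'; python3 go.py .6095 .140 .25 1.34
```

```text
(array([ 0.55186139, -0.17446013,  0.15171803]), np.float64(2.717242138994644)) (array([ 0.51212601, -0.18233185,  0.14623816]), np.float64(3.2607243695124004))
t: 13.93
position: [0.6058, 0.1267, 0.2473]
tool_rot: [-0.001, 0.784, 0.621, -0.001]
wrist_force: [0.4, 0.4, -0.7]
opening: 0.237
gripper_force: 50.8
t 13.93 pos [0.6058 0.1267 0.2473] F [ 0.4  0.4 -0.7] op 20.2 gf 50.8
turn [-0.02 -0.   -0.01] shift [ 0.46  0.02 -0.09]
```

```bash
python3 -m crank '0 0 0 0.2 0 0 10; 0 0 0 0.45 0 0 10; 0 0 0 0.45 0 0 10; 0 0 0 0.45 0 0 10; 0 0 0 0.45 0 0 10; 0 0 0 0.45 0 0 10; 0 0 0 0.45 0 0 10; 0 0 0 0.45 0 0 10; 0 0 0 0.45 0 0 10; 0 0 0 0.45 0 0 10' 40; python3 go.py .6095 .140 .192 1.34
python3 - <<'E'
from h import *
s=vision.camera("scene");t=vision.camera("top");cv2.imwrite("pics/s3.png",s);cv2.imwrite("pics/t3.png",t)
A=crop(t,290,140,365,210,5);B=crop(s,290,110,370,220,5)
o=np.zeros((550,800,3),np.uint8);o[:350,:375]=A;o[:550,400:]=B
cv2.imwrite("pics/over.png",np.clip(o*1.8,0,255).astype(np.uint8))
E
```

```text
t: 14.77
position: [0.6089, 0.1367, 0.2492]
tool_rot: [0.0, 0.784, 0.621, 0.0]
wrist_force: [-0.8, 0.1, -0.5]
opening: 0.238
gripper_force: 50.8
t 14.77 pos [0.6089 0.1367 0.2492] F [-0.8  0.1 -0.5] op 20.3 gf 50.8
turn [ 0.   -0.   -0.01] shift [ 0.11 -0.01  1.91]
```

View pics/over.png

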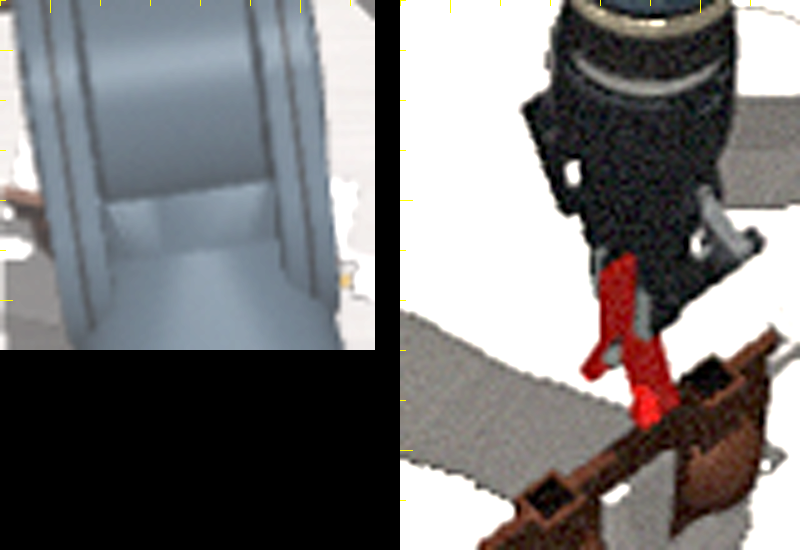

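The clip gapes directly above the rim, between the two mouths. Back lip's bottom edge runs from scene (338,195) to (345.6,191). I'll check its height against projection.

```bash
python3 - <<'E'
from h import *
p=np.array([.6089,.1367,.2492]);w=-.23
ux=np.array([np.cos(w),np.sin(w),0]);uy=np.array([-np.sin(w),np.cos(w),0])
for x in(.0145,.018):
  for h in(.058,.064,.070,.076):
    print(x,h,*[proj("scene",p+x*ux+y*uy-[0,0,h]).round(1) for y in(-.012,.012)], "front",*[proj("scene",p-x*ux+y*uy-[0,0,h]).round(1) for y in(-.012,.012)])
for y in(-.0,):print("rim",proj("scene",[.6095,.140,.147]))
# red mask lowest pixels
s=cv2.imread("pics/s3.png").astype(int);m=(s[...,2]>60)&(s[...,2]>2.5*s[...,1]+10)&(s[...,2]>2.5*s[...,0]);m[:, :320]=0;m[:,360:]=0;m[200:]=0
for r in range(178,200):
    c=np.where(m[r])[0]; print(r,c.min() if len(c) else '',c.max() if len(c) else '',len(c))
E
```

```text
0.0145 0.058 [335.5 193.1] [342.7 187.7] front [327.3 185.9] [334.5 180.7]
0.0145 0.064 [335.4 194.6] [342.6 189.2] front [327.2 187.4] [334.4 182.2]
0.0145 0.07 [335.3 196. ] [342.5 190.7] front [327.2 188.9] [334.3 183.7]
0.0145 0.076 [335.3 197.5] [342.4 192.1] front [327.2 190.4] [334.3 185.1]
0.018 0.058 [336.5 194. ] [343.7 188.6] front [326.3 185.1] [333.5 179.8]
0.018 0.064 [336.4 195.4] [343.6 190.1] front [326.3 186.6] [333.4 181.3]
0.018 0.07 [336.3 196.9] [343.5 191.5] front [326.2 188.1] [333.4 182.8]
0.018 0.076 [336.3 198.3] [343.4 193. ] front [326.2 189.5] [333.3 184.3]
rim [335.38112012 196.7357032 ]
178 330 341 8
179 329 341 9
180 329 341 9
181 328 342 10
182 327 342 11
183 327 342 13
184 327 343 11
185 327 343 10
186 336 343 8
187 336 344 9
188 337 345 9
189 337 345 9
190 337 345 9
191 336 344 9
192 336 342 7
193 337 341 5
194 337 341 5
195 338 339 2
196   0
197   0
198   0
199   0
```

```bash
python3 -m crank '0 0 0 0.03 0 0.2 10; 0 0 0 0.06 0 0.5 10; 0 0 0 0.06 0 0.8 10; 0 0 0 0.06 0 1.1 10; 0 0 0 0.06 0 1.4 10; 0 0 0 0.06 0 1.7 10; 0 0 0 0.06 0 1.9 10; 0 0 0 0.06 0 2 10; 0 0 0 0.06 0 2 10; 0 0 0 0.06 0 2 10'; python3 go.py .6095 .139 .188 1.34
python3 - <<'E'
from h import *
s=vision.camera("scene")
cv2.imwrite("pics/final.png",np.clip(crop(s,290,120,380,230,5)*1.8,0,255).astype(np.uint8))
E
```

```text
t: 15.7
position: [0.6093, 0.1388, 0.189]
tool_rot: [0.0, 0.784, 0.621, 0.0]
wrist_force: [0.7, 0.6, -1.1]
opening: 0.243
gripper_force: 50.8
t 15.7 pos [0.6093 0.1388 0.189 ] F [ 0.7  0.6 -1.1] op 20.7 gf 50.8
turn [ 0. -0. -0.] shift [0.01 0.01 0.03]
```

View pics/final.png

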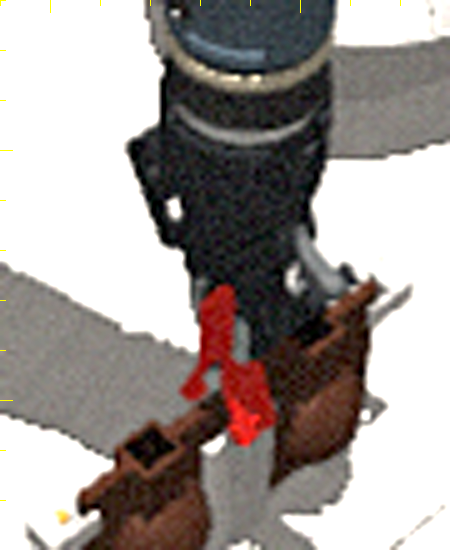

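The clip gapes around the rim midway between the mouths. The front lip is at crop (195,388), in front of the rim, and the back lip at (250,430), behind it. Wrist force is about 1 N, so nothing touches. Handing in.

```bash
python3 -c "
from station import order; print(order.close_job())"
```

```text
the job is handed in; nothing more can be done
None
```

The job is handed in at about 16 s: the mould is pressed shut, and the red clip is held squeezed open around the rim midway between the mouths, touching nothing as far as the last picture and the roughly 1 N wrist force show.

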